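Heft the sugar tins and hold up the fullest one

ROBOT

A 6-joint arm with a two-finger parallel gripper is mounted at the origin on the work surface. World frame = base frame: x ahead of the robot, y to its left, z up, the work surface at z = 0. Lengths are in m, angles in rad, forces in N, time in s.
With the tool pointing down it reaches from about 0.375 to 0.9 m from the base axis. Payload 3.1 kg.
Tool frame: the origin (TCP) lies midway between the tips of the shut fingers; the grasp point (between the pads) lies 19 mm behind it (manip.hold_point_z is the distance from the TCP to the grasp point, in m); x points along the fingers, y is the direction in which the jaws open and shut, and the axes are right-handed (so a half turn about x gives the same grasp; the last joint's range is limited). The gripper opens to 85 mm and grips with 20 to 120 N. Pads are 22 mm wide; open, the fingers measure 114 mm over their backs; the gripper's body (76 mm by 85 mm) begins 54 mm behind the grasp point. The pads swing forward as they close: fully open they stand 13 mm farther back than shut.
Start: joints at [1.018, 0.527, 1.433, -0, 1.181, -0.178], TCP at [0.228, 0.582, 0.231] pointing down, gripper open.
Joint ranges: [-3.08, 3.08], [-0.75, 2.2], [0.22, 2.44], [-1.43, 4.57], [0, 2.65], [-2.85, 2.85]. Speed limits (rad/s): [2.79, 2.79, 3.14, 3.14, 3.14, 3.14].

INTERFACE

Orientations are given as a unit quaternion [x, y, z, w].
In Python, from station import manip, snapshot gives the robot as it stands.
- The arm moves only by the tool play_rows, never from a script. Its argument "series" is a list of rows, each a list of 4 numbers: the shift along the tool's x, y, z in m, then the turn about the tool's x in degrees. In form: [[tx, ty, tz, spin], ...]. A call has 1 to 20 rows; each row is the pose to reach, as a shift and turn from the pose measured when the call began, along the tool's axes at that moment; what a row does not reach only later rows make up. A row lasts 1/10 s, in which the tool goes at most 50 mm and 8.59 degrees, less where a joint would pass 70% of its speed; a pose out of reach is approached as far as the arm can. A call with a gripper value outside its range is refused whole. "claw" is the opening in per cent of the stroke, from 0 (shut) to 100 (fully open), set as the call begins (left out, the last holds). The fingers move at their own pace and stop on an object; "force" is the grip in N (left out, the last holds). Time passes only in rows, so rows that repeat a pose let the fingers close. It gives the time, the measured TCP pose, the force and the opening at its end, in the units of the state.
- manip.sense(): the state, without advancing time (a new reading comes with each control period).
- snapshot(name): name is "scene" or "top"; returns a dict with "image" (420x560x3 uint8, blue, green, red), "depth" (420x560 float32, m along the optical axis (not along the pixel's ray), 0 where there is no reading), "fov_y" (degrees; the focal length in pixels is half the picture's height over the tangent of half this angle, whatever the lens; pixels are square), "cx", "cy" (the principal point, pixels), "dist" ([k1, k2, p1, p2, k3] as OpenCV has them; the pictures are not rectified), "R" (3x3) and "t" (3): a world point X has camera coordinates R X + t. Camera axes: x right, y down, z forward; pixel columns grow to the right and rows downward; lengths in m; the calibration is good to about 2 mm. A picture is of the moment at which its call begins.
- manip.sign_off(): hands the job in, once; it reports no verdict.
The state is a dict: "t": time; "q": joint angles; "qd": joint speeds; "tau": joint torques, N m; "tcp_pos": TCP position; "tool_rot": TCP orientation; "force": force on the tool from outside, world axes, zero at the start; "ft_torque": the same for the moment, N m; "finger_gap": opening from 0.0 (shut) to 1.0 (fully open).
Only numpy, scipy, OpenCV 4.12 (cv2) and the standard library are available. Lean on these libraries where they do the work, as an engineer would, in place of code of your own. Each camera call takes 0.05 s, during which the arm holds its last target.

TASK

An upturned bowl was left on the middle one of three identical sugar tins: first take it off and set it down, still upside down, on the free place beside the two bowls in the flat bamboo basket. Then heft the tins one after another, lifting each of the three clear of its wooden tray to feel its weight and standing it back upright on the tray before taking the next, and finish while holding up the heaviest, the fullest one: keep it upright in the gripper about 15 cm above the counter, over the tray or the open counter, and do not put it down; the other two stay standing on the tray. Do not drop or tip over the bowl or the tins, and leave everything else where it is.

Things in the scene. Friction and masses are not known exactly. Their poses are not given: they have to be found in the camera images.
- tin_1: one of three identical closed round tins of packed palm sugar, plain tinplate with a slip-on lid that does not come off: 66 mm diameter, 115 mm tall; origin at the centre of its underside, z up. They start in a row on the tray, about 105 to 130 mm apart, in any order; they differ only in weight (all between 0.1 and 0.55 kg, the heaviest at least 0.12 kg heavier than the next), so only lifting tells them apart
- tin_2: one of three identical closed round tins of packed palm sugar, plain tinplate with a slip-on lid that does not come off: 66 mm diameter, 115 mm tall; origin at the centre of its underside, z up. They start in a row on the tray, about 105 to 130 mm apart, in any order; they differ only in weight (all between 0.1 and 0.55 kg, the heaviest at least 0.12 kg heavier than the next), so only lifting tells them apart
- tin_3: one of three identical closed round tins of packed palm sugar, plain tinplate with a slip-on lid that does not come off: 66 mm diameter, 115 mm tall; origin at the centre of its underside, z up. They start in a row on the tray, about 105 to 130 mm apart, in any order; they differ only in weight (all between 0.1 and 0.55 kg, the heaviest at least 0.12 kg heavier than the next), so only lifting tells them apart
- bowl: white china bowl with blue lines, upside down on the middle tin like a cap, 0.15 to 0.25 kg: rim 116 mm diameter (below), flat base 82 mm diameter 46 mm above the rim, and on it the foot ring, 54 mm diameter and 12 mm high, to grasp from above (58 mm tall in all). Inside it is 41 mm deep, so its rim hangs 41 mm down around the tin's lid: lift it straight up by at least 50 mm before moving sideways. Origin at the centre of the rim plane, z up towards the foot
- tray: wooden serving tray fixed on the counter, 160 mm (x) by 370 mm (y), under the tins; origin at its underside centre on the counter; floor 6 mm thick, rim 8 mm wide and 18 mm high; the tins stand in a row along its y axis, within 15 mm of its middle line, the middle tin near its centre
- basket: flat round bamboo basket fixed on the counter, 330 mm outside, flat floor of 156 mm radius 6 mm above the counter, rim 29 mm high (inside radius 150 mm); origin at its underside centre
- free_spot (a point): centre of the free place on the basket's floor (68 mm from the basket's centre), at floor level, where a bowl 116 mm wide fits with about 25 mm to spare all round
- bowl_2: bowl of the same shape, upside down in the basket; origin at the centre of its rim plane (leave it where it is)
- bowl_3: bowl of the same shape, upside down in the basket; origin at the centre of its rim plane (leave it where it is)
- bowl_4: bowl of the same shape, upside down on the counter; origin at the centre of its rim plane (leave it where it is)
- spoon: steel measuring spoon 135 mm long and 13 mm high, lying in the tray along the tray's long edge, about 55 mm from the tray's middle line; origin on its underside (leave it where it is)
- milk_can: can 74 mm diameter, 82 mm tall, on the counter behind; origin at its underside centre (leave it where it is)
- jar: glass jar 72 mm diameter, 110 mm tall, on the counter to the left; origin at its underside centre (leave it where it is)
- mug: white mug 76 mm diameter, 85 mm tall, on the counter to the right; origin at its underside centre (leave it where it is)
Things that resemble listed ones, but are neither listed nor needed, are in the scene too. Leave any black look-alike of the tin_1 alone.

How it is judged:
On the way, in this order (a step that is already met when the one before it is completed fails the run):
1. the bowl stands upside down on the basket's floor, released (horizontal distance between bowl and basket below 0.105 m and z of bowl in the frame of basket below 0.011 m and angle between bowl's own z axis and vertical below 0.1 rad and linear speed of bowl below 0.03 m/s and contact force between the fingers and bowl below 0.1 N), for 0.2 s.
2. a first tin is lifted clear of the tray in the gripper (((height (world z) of tin_1 above 0.022 m and contact force between the fingers and tin_1 above 0.5 N and contact force between tin_1 and tray below 0.05 N) or (height (world z) of tin_2 above 0.022 m and contact force between the fingers and tin_2 above 0.5 N and contact force between tin_2 and tray below 0.05 N) or (height (world z) of tin_3 above 0.022 m and contact force between the fingers and tin_3 above 0.5 N and contact force between tin_3 and tray below 0.05 N))), for 0.2 s.
3. all three tins stand upright, let go (z of each of tin_1, tin_2, tin_3 in the frame of tray below 0.011 m and angle between each of tin_1, tin_2, tin_3's own z axis and vertical below 0.1 rad and contact force between the fingers and tin_1 below 0.1 N and contact force between the fingers and tin_2 below 0.1 N and contact force between the fingers and tin_3 below 0.1 N), for 0.2 s.
4. a second tin is lifted clear of the tray in the gripper (((height (world z) of tin_1 above 0.022 m and contact force between the fingers and tin_1 above 0.5 N and contact force between tin_1 and tray below 0.05 N) or (height (world z) of tin_2 above 0.022 m and contact force between the fingers and tin_2 above 0.5 N and contact force between tin_2 and tray below 0.05 N) or (height (world z) of tin_3 above 0.022 m and contact force between the fingers and tin_3 above 0.5 N and contact force between tin_3 and tray below 0.05 N))), for 0.2 s.
5. all three tins stand upright again, let go (all of step 3), for 0.2 s.
6. the third tin is lifted clear of the tray in the gripper (if it is the heaviest it need not be put down again) (((height (world z) of tin_1 above 0.022 m and contact force between the fingers and tin_1 above 0.5 N and contact force between tin_1 and tray below 0.05 N) or (height (world z) of tin_2 above 0.022 m and contact force between the fingers and tin_2 above 0.5 N and contact force between tin_2 and tray below 0.05 N) or (height (world z) of tin_3 above 0.022 m and contact force between the fingers and tin_3 above 0.5 N and contact force between tin_3 and tray below 0.05 N))), for 0.2 s.
At the end, for the whole second after the job is handed in: The heaviest tin is held still and upright (within 14 degrees) by the gripper alone over the open counter, its underside at least 130 mm up; the lighter two stand upright on the tray (less than 3.6 N on it under each, as only the heaviest exceeds that); the bowl is upside down on the basket's floor (((height (world z) of tin_1 above 0.13 m and angle between tin_1's own z axis and vertical below 0.25 rad and linear speed of tin_1 below 0.05 m/s and contact force between the fingers and tin_1 above 1 N and world x of tin_1 below 0.74 m and world y of tin_1 between -0.58 and 0.54 m and contact force between tin_1 and bowl below 0.1 N and contact force between tin_1 and tin_2 below 0.1 N and contact force between tin_1 and tin_3 below 0.1 N and (z of tin_2 in the frame of tray below 0.011 m and angle between tin_2's own z axis and vertical below 0.1 rad and contact force between the fingers and tin_2 below 0.1 N and x of tin_2 in the frame of tray between -0.06 and 0.06 m and y of tin_2 in the frame of tray between -0.165 and 0.165 m and linear speed of tin_2 below 0.03 m/s and contact force between tin_2 and tray between 0.5 and 3.6 N) and (z of tin_3 in the frame of tray below 0.011 m and angle between tin_3's own z axis and vertical below 0.1 rad and contact force between the fingers and tin_3 below 0.1 N and x of tin_3 in the frame of tray between -0.06 and 0.06 m and y of tin_3 in the frame of tray between -0.165 and 0.165 m and linear speed of tin_3 below 0.03 m/s and contact force between tin_3 and tray between 0.5 and 3.6 N)) or (height (world z) of tin_2 above 0.13 m and angle between tin_2's own z axis and vertical below 0.25 rad and linear speed of tin_2 below 0.05 m/s and contact force between the fingers and tin_2 above 1 N and world x of tin_2 below 0.74 m and world y of tin_2 between -0.58 and 0.54 m and contact force between tin_2 and bowl below 0.1 N and contact force between tin_2 and tin_1 below 0.1 N and contact force between tin_2 and tin_3 below 0.1 N and (z of tin_1 in the frame of tray below 0.011 m and angle between tin_1's own z axis and vertical below 0.1 rad and contact force between the fingers and tin_1 below 0.1 N and x of tin_1 in the frame of tray between -0.06 and 0.06 m and y of tin_1 in the frame of tray between -0.165 and 0.165 m and linear speed of tin_1 below 0.03 m/s and contact force between tin_1 and tray between 0.5 and 3.6 N) and (z of tin_3 in the frame of tray below 0.011 m and angle between tin_3's own z axis and vertical below 0.1 rad and contact force between the fingers and tin_3 below 0.1 N and x of tin_3 in the frame of tray between -0.06 and 0.06 m and y of tin_3 in the frame of tray between -0.165 and 0.165 m and linear speed of tin_3 below 0.03 m/s and contact force between tin_3 and tray between 0.5 and 3.6 N)) or (height (world z) of tin_3 above 0.13 m and angle between tin_3's own z axis and vertical below 0.25 rad and linear speed of tin_3 below 0.05 m/s and contact force between the fingers and tin_3 above 1 N and world x of tin_3 below 0.74 m and world y of tin_3 between -0.58 and 0.54 m and contact force between tin_3 and bowl below 0.1 N and contact force between tin_3 and tin_1 below 0.1 N and contact force between tin_3 and tin_2 below 0.1 N and (z of tin_1 in the frame of tray below 0.011 m and angle between tin_1's own z axis and vertical below 0.1 rad and contact force between the fingers and tin_1 below 0.1 N and x of tin_1 in the frame of tray between -0.06 and 0.06 m and y of tin_1 in the frame of tray between -0.165 and 0.165 m and linear speed of tin_1 below 0.03 m/s and contact force between tin_1 and tray between 0.5 and 3.6 N) and (z of tin_2 in the frame of tray below 0.011 m and angle between tin_2's own z axis and vertical below 0.1 rad and contact force between the fingers and tin_2 below 0.1 N and x of tin_2 in the frame of tray between -0.06 and 0.06 m and y of tin_2 in the frame of tray between -0.165 and 0.165 m and linear speed of tin_2 below 0.03 m/s and contact force between tin_2 and tray between 0.5 and 3.6 N))) and horizontal distance between bowl and basket below 0.105 m and z of bowl in the frame of basket below 0.011 m and angle between bowl's own z axis and vertical below 0.1 rad and linear speed of bowl below 0.03 m/s); the arm keeps its last pose, push and grip.
It fails at once if the bowl or a tin is dropped or flung (faster than 0.6 m/s while not in the gripper) ((contact force between the fingers and bowl below 0.05 N and linear speed of bowl above 0.6 m/s) or (contact force between the fingers and tin_1 below 0.05 N and linear speed of tin_1 above 0.6 m/s) or (contact force between the fingers and tin_2 below 0.05 N and linear speed of tin_2 above 0.6 m/s) or (contact force between the fingers and tin_3 below 0.05 N and linear speed of tin_3 above 0.6 m/s)).
It fails at once if the bowl or a tin is tipped over (tilted more than 45 degrees) (angle between any of bowl, tin_1, tin_2, tin_3's own z axis and vertical above 0.785 rad).
It fails at once if one of the other bowls, the spoon, the can, the jar or the mug is moved by more than 30 mm (distance of any of bowl_2, bowl_3, bowl_4, spoon, milk_can, jar, mug from where it was at the start of the episode above 0.03 m).
It also fails if it takes over 69 s, if anything falls off the work surface, if the arm or the gripper's body presses on something with over 40 N, if the wrist force passes 120 N, or if a joint passes its speed limit or range.

## Working session

There is one attempt and no reset: what is moved stays moved. The work goes in short steps, Python scripts to look and compute and a tool call to move; the robot and the scene stay as the last step left them, time stands still between calls to the robot, and variables do not carry over. Pictures are saved under pics/ and viewed, and the job is handed in when it is done.

Besides the shell and the picture viewer there is one more tool, called after "Call:" by a JSON object that holds its "api" and its "payload", one argument or row to a line. play_rows: Moves the arm, as the interface text tells. Its arguments: {"type":"object","properties":{"series":{"type":"array","items":{"type":"array","items":{"type":"number"}}},"claw":{"type":"number"},"force":{"type":"number"}},"required":["series"]}

```bash
ls; mkdir -p pics; cat > h.py <<'E'
import numpy as np, cv2
from station import manip, snapshot
def K(s):
    f=s["image"].shape[0]/2/np.tan(np.radians(s["fov_y"])/2)
    return np.array([[f,0,s["cx"]],[0,f,s["cy"]],[0,0,1]])
def cloud(s):
    h,w=s["depth"].shape
    u,v=np.meshgrid(np.arange(w),np.arange(h))
    p=cv2.undistortPoints(np.stack([u,v],-1).reshape(-1,1,2).astype(np.float64),K(s),np.array(s["dist"])).reshape(h,w,2)
    d=s["depth"][...,None]
    X=np.concatenate([p*d,d],-1)
    W=(X-np.array(s["t"]))@np.array(s["R"])
    W[s["depth"]==0]=np.nan
    return W
E
python3 - <<'E'
from h import *
import pickle
st=manip.sense(); print(st)
for n in("scene","top"):
    s=snapshot(n); pickle.dump(s,open(n+".pkl","wb")); cv2.imwrite(f"pics/{n}0.png",s["image"]); print(n,s["dist"],s["t"],s["R"])
E
```

```text
pics
{'t': 0.0, 'q': array([ 1.01849329e+00,  5.28462609e-01,  1.43390470e+00, -1.43669380e-05,
        1.18143382e+00, -1.78493130e-01]), 'qd': array([-1.01681631e-03, -2.50132771e-04,  9.70340000e-05,  6.52583248e-04,
        1.83096892e-04,  2.04675394e-03]), 'tau': array([-7.40688647e-04, -4.42363715e+01, -1.78021646e+01, -1.97374256e-04,
        8.63154331e-03, -1.12284607e-05]), 'tcp_pos': array([0.2278123 , 0.58122047, 0.23033507]), 'tool_rot': array([ 0.1306607 ,  0.6950664 , -0.13212259,  0.69451717]), 'force': array([-0.15904043, -0.17721281, -0.58728773]), 'ft_torque': array([0.00710557, 0.03348964, 0.05221664]), 'finger_gap': 0.9982678566791906}
scene [-0.06532805  0.          0.          0.          0.        ] [-0.30532992 -0.27563617  1.88059213] [[ 0.58820007  0.80853255 -0.01719842]
 [ 0.62142384 -0.46548534 -0.63020299]
 [-0.51754525  0.35999794 -0.77623991]]
top [-0.12757563  0.          0.          0.          0.        ] [0.01070149 0.57202074 1.36646533] [[-0.01819452 -0.9995     -0.02585947]
 [-0.99378396  0.02091943 -0.10934268]
 [ 0.10982897  0.02370929 -0.99366768]]
```

View pics/scene0.png

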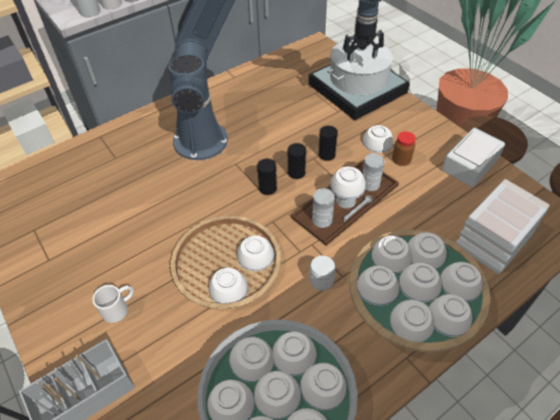

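View pics/top0.png

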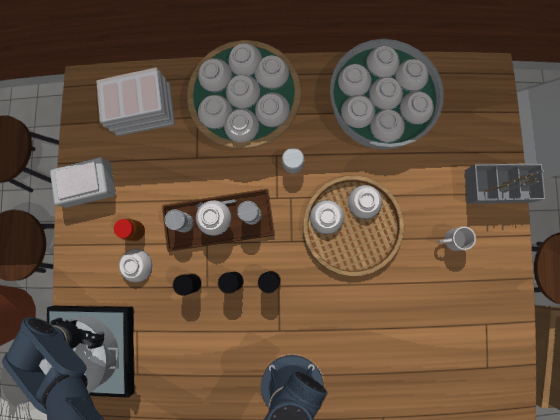

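The top view shows the tray with its three tins at px (178,221), (213,217, with the bowl on it) and (249,212). The spoon lies along the tray's far edge. The basket is centred near (353,226), with its bowls at (327,217) and (366,202), so the free place is toward (350,250). The black look-alikes are in front of the tray at (187,284), (230,282) and (269,282). Next I'll turn these pixels into positions.

```bash
cat > m.py <<'E'
from h import *
import pickle
from scipy.optimize import least_squares
P={}
for n in("scene","top"):
    s=pickle.load(open(n+".pkl","rb")); W=cloud(s); P[n]=W.reshape(-1,3)
def at(n,u,v):
    s=pickle.load(open(n+".pkl","rb")); return cloud(s)[v,u]
def circ(p):
    # fit circle
    A=np.c_[2*p[:,:2],np.ones(len(p))]; b=(p[:,:2]**2).sum(1)
    c=np.linalg.lstsq(A,b,rcond=None)[0]; return c[:2],np.sqrt(c[2]+c[0]**2+c[1]**2)
E
python3 - <<'E'
from m import *
np.set_printoptions(precision=4,suppress=True)
for nm,u,v in [("tinL",178,217),("bowl",211,216),("tinR",248,209),("b2",327,217),("b3",366,201),("bk",340,250),("tray",232,232),("blk1",187,283),("blk2",230,281),("blk3",269,281),("b4",133,267),("jar",123,229),("can",292,158),("counter",200,330),("spoon",220,203)]:
    print(nm,at("top",u,v))
for n in P:
    p=P[n]; p=p[~np.isnan(p).any(1)]
    m=(abs(p[:,0]-.5)<.3)&(abs(p[:,1]-.2)<.4)&(abs(p[:,2])<.01); print(n,np.median(p[m,2]),m.sum())
E
```

```text
tinL [0.5588 0.3472 0.1198]
bowl [0.5591 0.2394 0.1266]
tinR [0.5795 0.1233 0.1201]
b2 [ 0.5556 -0.128   0.0552]
b3 [ 0.6056 -0.2579  0.0562]
bk [ 0.448  -0.1725  0.0028]
tray [ 0.5164  0.1937 -0.002 ]
blk1 [0.3503 0.3205 0.1082]
blk2 [0.3556 0.1825 0.1141]
blk3 [0.3539 0.0609 0.1118]
b4 [0.4011 0.5214 0.0509]
jar [0.5248 0.5348 0.1065]
can [ 0.7505 -0.0175  0.0767]
counter [ 0.1856  0.3059 -0.0004]
spoon [0.6021 0.2144 0.1082]
scene 0.0011111964166731993 21371
top -0.0002588366456638592 31860
```

```bash
cat > fit.py <<'E'
from m import *
np.set_printoptions(precision=4,suppress=True)
def disc(c,r,z0,z1,R,src):
    # fit position of a disc (radius R) to points in z range: maximise inside minus... use min enclosing circle
    p=src[(np.hypot(src[:,0]-c[0],src[:,1]-c[1])<r)&(src[:,2]>z0)&(src[:,2]<z1)]
    if len(p)<8: return None
    (x,y),rr=cv2.minEnclosingCircle(p[:,:2].astype(np.float32)*1000)
    def cost(q):
        d=np.hypot(p[:,0]-q[0],p[:,1]-q[1])-R
        return np.r_[np.maximum(d,0)*3]
    return len(p),p[:,:2].mean(0),[x/1000,y/1000,rr/1000],np.median(p[:,2])
if __name__=="__main__":
  for n in P:
    p=P[n]; p=p[~np.isnan(p).any(1)]
    print(n)
    for nm,c in [("tinL",(.559,.347)),("tinR",(.58,.123))]: print(nm,disc(c,.05,.11,.13,.033,p))
    for nm,c,z in [("bowl",(.562,.239),.08),("b2",(.556,-.128),.006),("b3",(.606,-.258),.006),("b4",(.401,.521),0)]:
        print(nm,"foot",disc(c,.05,z+.051,z+.065,.027,p),"base",disc(c,.06,z+.04,z+.05,.041,p))
        q=p[(np.hypot(p[:,0]-c[0],p[:,1]-c[1])<.07)&(p[:,2]>z+.008)&(p[:,2]<z+.04)]
        # cone surface fit: radius = 58 - 17*(z/46)
        def f(o): return np.hypot(q[:,0]-o[0],q[:,1]-o[1])-(.058-.017*(q[:,2]-z)/.046)-o[2]
        r=least_squares(f,[*c,0],loss="soft_l1",f_scale=.003); print("   cone",r.x,len(q))
    for nm,c in [("tinL",(.559,.347)),("tinR",(.58,.123))]:
        q=p[(np.hypot(p[:,0]-c[0],p[:,1]-c[1])<.05)&(p[:,2]>.03)&(p[:,2]<.11)]
        r=least_squares(lambda o:np.hypot(q[:,0]-o[0],q[:,1]-o[1])-.033,c,loss="soft_l1",f_scale=.003); print(nm,"cyl",r.x,len(q))
    c=np.array([.53,-.19]); 
    q=p[(abs(np.hypot(p[:,0]-c[0],p[:,1]-c[1])-.16)<.03)&(p[:,2]>.022)&(p[:,2]<.036)]
    r=least_squares(lambda o:np.hypot(q[:,0]-o[0],q[:,1]-o[1])-.1575,c,loss="soft_l1",f_scale=.003); print("basket",r.x,len(q))
    q=p[(abs(p[:,0]-.57)<.12)&(abs(p[:,1]-.23)<.21)&(p[:,2]>.0125)&(p[:,2]<.022)]
    rect=cv2.minAreaRect(q[:,:2].astype(np.float32)*1000); print("tray",rect,len(q))
E
python3 fit.py
```

```text
scene
tinL (253, array([0.5561, 0.3555]), [0.5559619140625, 0.3561015930175781, 0.03721195602416992], np.float64(0.1196689518282754))
tinR (309, array([0.5764, 0.1228]), [0.5775028076171875, 0.12514720153808595, 0.036522876739501955], np.float64(0.11977833036488618))
bowl foot (148, array([0.5599, 0.2395]), [0.5606276245117188, 0.2348992462158203, 0.037521007537841794], np.float64(0.13581915084068807)) base (286, array([0.568 , 0.2316]), [0.5633248901367187, 0.2379703826904297, 0.04832787704467773], np.float64(0.12610014251942947))
   cone [0.5589 0.2406 0.0031] 362
b2 foot (170, array([ 0.5624, -0.1321]), [0.5645009765625, -0.1332869873046875, 0.03966189575195313], np.float64(0.06175380910884826)) base (358, array([ 0.5706, -0.1353]), [0.5647531127929688, -0.13155863952636718, 0.04837294006347656], np.float64(0.05216235444001752))
   cone [ 0.5565 -0.1262  0.0081] 472
b3 foot (177, array([ 0.6126, -0.2627]), [0.6110482788085938, -0.263856689453125, 0.039222431182861325], np.float64(0.06079596718097198)) base (404, array([ 0.6197, -0.2643]), [0.614638671875, -0.2642869873046875, 0.04
[... 1571 characters left out ...]
, np.float64(0.06113796731376497)) base (403, array([ 0.6094, -0.2579]), [0.6103011474609376, -0.25729940795898437, 0.04726577377319336], np.float64(0.0514439560302539))
   cone [ 0.6112 -0.2599  0.0029] 340
b4 foot (123, array([0.4079, 0.5288]), [0.40975244140625, 0.5260185546875, 0.038734394073486327], np.float64(0.055847981381041495)) base (368, array([0.4063, 0.5278]), [0.40659136962890624, 0.5306014404296875, 0.04729293060302735], np.float64(0.045631044613391306))
   cone [0.4068 0.5321 0.003 ] 324
tinL cyl [0.5518 0.3626] 113
tinR cyl [0.5754 0.1258] 58
basket [ 0.5295 -0.2161] 1179
tray ((558.7457275390625, 242.52488708496094), (161.7421875, 371.82586669921875), 7.777379035949707) 718
```

```bash
cat >> h.py <<'E'
from scipy.spatial.transform import Rotation as Ro
def go(x,y,z,yaw=None):
    """print tool shift & spin for TCP target; yaw = world direction of tool y (mod 180)"""
    s=manip.sense(); R=Ro.from_quat(s["tool_rot"]).as_matrix()
    d=R.T@(np.array([x,y,z])-s["tcp_pos"])
    ya=np.degrees(np.arctan2(R[1,1],R[0,1]))
    out=0
    if yaw is not None:
        out=-((yaw-ya+90)%180-90)
    print("t",round(s["t"],2),"tcp",s["tcp_pos"].round(4),"yaw",ya.round(1),"q6",s["q"][5].round(2),"gap",round(s["finger_gap"],3),"F",s["force"].round(2),"x",R[:,0].round(3))
    print(" target",(x,y,z),"shift mm",(d*1000).round(1),"spin",round(out,1))
E
python3 - <<'E'
from h import *
go(.559,.2412,.2,0); go(.559,.2412,.2)
E
```

```text
t 0.1 tcp [0.2278 0.5813 0.2304] yaw 68.6 q6 -0.18 gap 0.997 F [ 0.11  0.54 -0.13] x [-0.001 -0.002 -1.   ]
 target (0.559, 0.2412, 0.2) shift mm [  30.7 -195.6  432.5] spin 68.6
t 0.1 tcp [0.2278 0.5813 0.2304] yaw 68.6 q6 -0.18 gap 0.997 F [ 0.11  0.54 -0.13] x [-0.001 -0.002 -1.   ]
 target (0.559, 0.2412, 0.2) shift mm [  30.7 -195.6  432.5] spin 0
```

Call:
{"api": "play_rows", "payload": {
  "series": [
    [0.0, -0.03, 0.066, 8],
    [0.0, -0.048, 0.106, 16],
    [0.0, -0.066, 0.146, 24],
    [0.005, -0.084, 0.186, 32],
    [0.01, -0.102, 0.226, 40],
    [0.015, -0.12, 0.266, 48],
    [0.02, -0.138, 0.306, 56],
    [0.025, -0.156, 0.346, 61],
    [0.03, -0.172, 0.38, 61],
    [0.03, -0.185, 0.41, 61],
    [0.03, -0.1956, 0.4325, 61],
    [0.03, -0.1956, 0.4325, 61],
    [0.03, -0.1956, 0.4325, 61]
  ],
  "claw": 100,
  "force": 40
}}

```text
t: 1.4
tcp_pos: [0.5587, 0.2408, 0.2001]
tool_rot: [0.465, 0.532, -0.467, 0.531]
force: [-0.5, 1.1, 0.2]
finger_gap: 1.002
```

```bash
python3 - <<'E'
from h import *
go(.559,.2412,.1265,7.5)
E
```

```text
t 1.4 tcp [0.5587 0.2408 0.2001] yaw 7.5 q6 0.09 gap 1.002 F [-0.5   1.1   0.21] x [-0.003 -0.002 -1.   ]
 target (0.559, 0.2412, 0.1265) shift mm [73.6  0.6 -0.4] spin 0.0
```

Call:
{"api": "play_rows", "payload": {
  "series": [
    [0.025, 0.0006, -0.0004, 0],
    [0.05, 0.0006, -0.0004, 0],
    [0.066, 0.0006, -0.0004, 0],
    [0.0735, 0.0006, -0.0004, 0],
    [0.0735, 0.0006, -0.0004, 0],
    [0.0735, 0.0006, -0.0004, 0]
  ]
}}

```text
t: 2.0
tcp_pos: [0.559, 0.2419, 0.1272]
tool_rot: [0.465, 0.532, -0.467, 0.532]
force: [1.0, -0.2, 0.6]
finger_gap: 0.998
```

Call:
{"api": "play_rows", "payload": {
  "series": [
    [0, 0, 0, 0],
    [0, 0, 0, 0],
    [0, 0, 0, 0],
    [0, 0, 0, 0],
    [0, 0, 0, 0],
    [0, 0, 0, 0]
  ],
  "claw": 0,
  "force": 35
}}

```text
t: 2.6
tcp_pos: [0.5604, 0.2423, 0.1287]
tool_rot: [0.466, 0.531, -0.466, 0.532]
force: [0.6, -0.1, 6.3]
finger_gap: 0.61
```

```bash
python3 - <<'E'
from h import *
go(.559,.2412,.2,7.5)
for n in("scene","top"):
    s=snapshot(n); c=s["image"]
    c=c[130:250,270:430] if n=="scene" else c[150:270,140:300]
    cv2.imwrite(f"pics/{n}1.png",cv2.resize(c,None,fx=4,fy=4))
E
```

```text
t 2.6 tcp [0.5604 0.2423 0.1287] yaw 7.5 q6 0.09 gap 0.61 F [ 0.64 -0.07  6.27] x [ 0.002 -0.    -1.   ]
 target (0.559, 0.2412, 0.2) shift mm [-71.3  -1.4   0.9] spin 0.0
```

View pics/scene1.png

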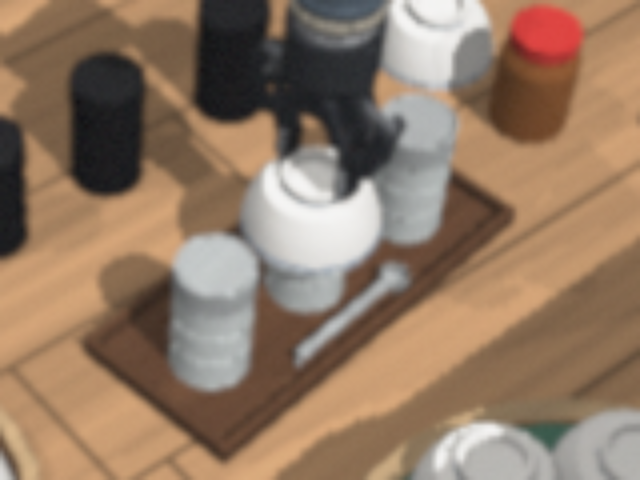

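The picture shows the fingers on either side of the foot ring (around crop px 315,170), with the bowl level. Lifting straight up.

Call:
{"api": "play_rows", "payload": {
  "series": [
    [-0.008, 0, 0, 0],
    [-0.02, 0, 0, 0],
    [-0.035, 0, 0, 0],
    [-0.05, 0, 0, 0],
    [-0.065, 0, 0, 0],
    [-0.08, 0, 0, 0],
    [-0.09, 0, 0, 0],
    [-0.095, 0, 0, 0],
    [-0.095, 0, 0, 0]
  ]
}}

```text
t: 3.6
tcp_pos: [0.5604, 0.2423, 0.2244]
tool_rot: [0.467, 0.531, -0.465, 0.533]
force: [0.0, -0.3, -2.6]
finger_gap: 0.61
```

```bash
python3 - <<'E'
from h import *
go(.467,-.2407,.215,7.5)
s=snapshot("scene"); c=s["image"]
cv2.imwrite(f"pics/scene2.png",cv2.resize(c[90:250,270:430],None,fx=3.5,fy=3.5))
E
```

```text
t 3.6 tcp [0.5604 0.2423 0.2244] yaw 7.5 q6 0.09 gap 0.61 F [ 0.04 -0.29 -2.63] x [ 0.003  0.    -1.   ]
 target (0.467, -0.2407, 0.215) shift mm [   9.2 -156.   466.6] spin 0.0
```

View pics/scene2.png

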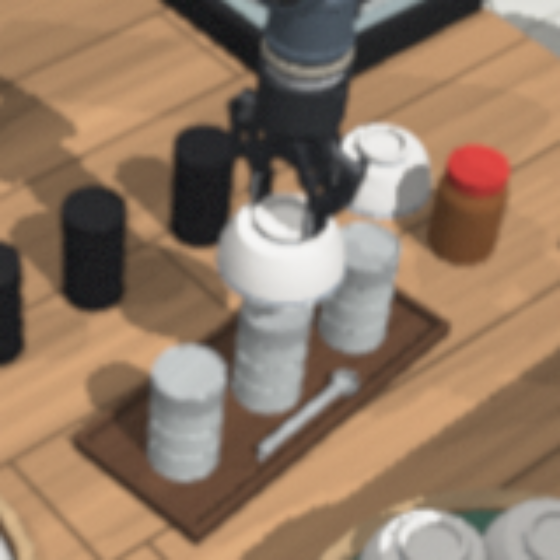

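Call:
{"api": "play_rows", "payload": {
  "series": [
    [0, -0.003, 0.01, 0],
    [0, -0.008, 0.025, 0],
    [0, -0.016, 0.048, 0],
    [0, -0.026, 0.078, 0],
    [0, -0.037, 0.11, 0],
    [0, -0.048, 0.143, 0],
    [0, -0.06, 0.18, 0],
    [0, -0.072, 0.215, 0],
    [0, -0.084, 0.25, 0],
    [0, -0.096, 0.286, 0],
    [0, -0.108, 0.322, 0],
    [0, -0.12, 0.358, 0],
    [0, -0.131, 0.39, 0],
    [0, -0.14, 0.418, 0],
    [0, -0.147, 0.44, 0],
    [0, -0.152, 0.455, 0],
    [0, -0.155, 0.464, 0],
    [0, -0.156, 0.4666, 0],
    [0, -0.156, 0.4666, 0]
  ]
}}

```text
t: 5.55
tcp_pos: [0.4663, -0.2404, 0.2235]
tool_rot: [0.466, 0.532, -0.466, 0.532]
force: [-0.2, 0.8, -2.2]
finger_gap: 0.609
```

```bash
python3 - <<'E'
from h import *
from m import circ
go(.467,-.2407,.0545,7.5)
for n in("scene","top"):
    s=snapshot(n); W=cloud(s).reshape(-1,3); z0=.224-.1265+.08-.128+.128
    t=manip.sense()["tcp_pos"]
    q=W[(np.hypot(W[:,0]-t[0],W[:,1]-t[1])<.075)&(W[:,2]>t[2]-.06)&(W[:,2]<t[2]-.004)]
    zr=t[2]-.0487
    from scipy.optimize import least_squares
    f=lambda o:np.hypot(q[:,0]-o[0],q[:,1]-o[1])-(.058-.017*(q[:,2]-zr)/.046)-o[2]
    print(n,len(q),least_squares(f,[t[0],t[1],0],loss="soft_l1",f_scale=.003).x, q[:,2].min())
    c=s["image"]; cv2.imwrite(f"pics/{n}3.png",c)
E
```

```text
t 5.55 tcp [ 0.4663 -0.2404  0.2235] yaw 7.5 q6 -0.82 gap 0.609 F [-0.23  0.85 -2.2 ] x [ 0.001  0.001 -1.   ]
 target (0.467, -0.2407, 0.0545) shift mm [169.    0.5   0.4] spin 0.0
scene 657 [ 0.465819   -0.24181141  0.00070462] 0.1718212870000573
top 270 [ 0.46496632 -0.23959502  0.00195162] 0.17468025691953312
```

View pics/scene3.png

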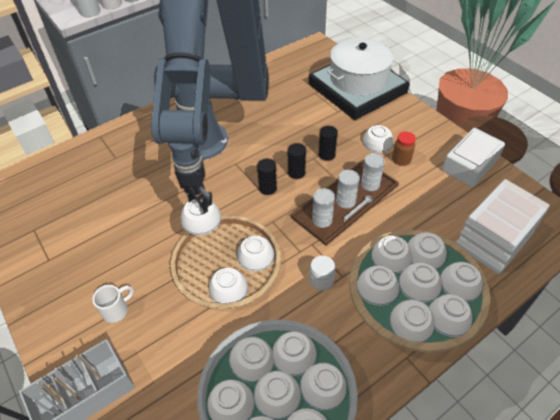

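Call:
{"api": "play_rows", "payload": {
  "series": [
    [0.008, 0, 0, 0],
    [0.022, 0.0005, 0.0005, 0],
    [0.044, 0.0005, 0.0005, 0],
    [0.068, 0.0005, 0.0005, 0],
    [0.092, 0.0005, 0.0005, 0],
    [0.115, 0.0005, 0.0005, 0],
    [0.135, 0.0005, 0.0005, 0],
    [0.148, 0.0005, 0.0005, 0],
    [0.157, 0.0005, 0.0005, 0],
    [0.162, 0.0005, 0.0005, 0],
    [0.165, 0.0005, 0.0005, 0],
    [0.167, 0.0005, 0.0005, 0],
    [0.168, 0.0005, 0.0005, 0],
    [0.168, 0.0005, 0.0005, 0]
  ]
}}

```text
t: 7.05
tcp_pos: [0.4674, -0.2403, 0.056]
tool_rot: [0.466, 0.532, -0.465, 0.532]
force: [0.0, -0.5, -2.6]
finger_gap: 0.606
```

Call:
{"api": "play_rows", "payload": {
  "series": [
    [0.001, 0, 0, 0],
    [0.002, 0, 0, 0],
    [0.003, 0, 0, 0],
    [0.003, 0, 0, 0]
  ]
}}

```text
t: 7.45
tcp_pos: [0.4681, -0.2406, 0.0546]
tool_rot: [0.466, 0.531, -0.465, 0.533]
force: [-0.2, 1.3, 10.0]
finger_gap: 0.607
```

Call:
{"api": "play_rows", "payload": {
  "series": [
    [-0.001, 0, 0, 0],
    [-0.001, 0, 0, 0],
    [-0.001, 0, 0, 0],
    [-0.001, 0, 0, 0],
    [-0.001, 0, 0, 0]
  ],
  "claw": 100
}}

```text
t: 7.95
tcp_pos: [0.4679, -0.2405, 0.0554]
tool_rot: [0.466, 0.531, -0.465, 0.533]
force: [0.0, -0.0, 0.2]
finger_gap: 1.003
```

Call:
{"api": "play_rows", "payload": {
  "series": [
    [-0.02, 0, 0, 0],
    [-0.05, 0, 0, 0],
    [-0.09, 0, 0, 0],
    [-0.13, 0, 0, 0],
    [-0.17, 0, 0, 0],
    [-0.17, 0, 0, 0]
  ]
}}

```text
t: 8.55
tcp_pos: [0.4704, -0.2426, 0.2308]
tool_rot: [0.466, 0.527, -0.465, 0.537]
force: [0.9, -0.0, 0.0]
finger_gap: 0.998
```

```bash
cat > look.py <<'E'
from h import *
import sys,pickle
for n in("scene","top"):
    s=snapshot(n); pickle.dump(s,open(n+".pkl","wb")); cv2.imwrite(f"pics/{n}_{sys.argv[1]}.png",s["image"])
E
python3 look.py a; python3 - <<'E'
from m import *
from fit import disc
np.set_printoptions(precision=4,suppress=True)
for n in P:
    p=P[n]; p=p[~np.isnan(p).any(1)]
    for nm,c in [("L",(.553,.3595)),("M",(.559,.2412)),("R",(.5745,.125))]:
        q=p[(np.hypot(p[:,0]-c[0],p[:,1]-c[1])<.05)&(p[:,2]>.03)&(p[:,2]<.11)]
        r=least_squares(lambda o:np.hypot(q[:,0]-o[0],q[:,1]-o[1])-.033,c,loss="soft_l1",f_scale=.003)
        print(n,nm,disc(c,.05,.11,.13,.033,p),"cyl",r.x)
    for nm,c in [("bowl",(.467,-.2407)),("b2",(.561,-.13)),("b3",(.611,-.259))]:
        q=p[(np.hypot(p[:,0]-c[0],p[:,1]-c[1])<.07)&(p[:,2]>.014)&(p[:,2]<.046)]
        f=lambda o:np.hypot(q[:,0]-o[0],q[:,1]-o[1])-(.058-.017*(q[:,2]-.006)/.046)-o[2]
        print(nm,least_squares(f,[*c,0],loss="soft_l1",f_scale=.003).x, p[np.hypot(p[:,0]-c[0],p[:,1]-c[1])<.03,2].max())
go(.553,.3595,.2,7.5)
E
```

```text
scene L (256, array([0.5559, 0.3558]), [0.5538704833984375, 0.3569366455078125, 0.03451533508300781], np.float64(0.11941166912471729)) cyl [0.5515 0.3608]
scene M (286, array([0.5621, 0.2375]), [0.560861328125, 0.24147503662109376, 0.03617672348022461], np.float64(0.12038091535427202)) cyl [0.5583 0.2413]
scene R (316, array([0.5772, 0.122 ]), [0.5758576049804688, 0.1227383041381836, 0.03551726531982422], np.float64(0.12009786850311356)) cyl [0.5731 0.1257]
bowl [ 0.4673 -0.242   0.0013] 0.5675962853223658
b2 [ 0.557  -0.1265  0.0076] 0.06893825280521576
b3 [ 0.6129 -0.2622  0.0017] 0.06942575021514144
top L (348, array([0.5521, 0.3589]), [0.5512644653320312, 0.35924932861328124, 0.03436043930053711], np.float64(0.11881656594473877)) cyl [0.5519 0.3625]
top M (349, array([0.5596, 0.2411]), [0.5600911865234375, 0.24084437561035157, 0.0333874626159668], np.float64(0.11888359706107793)) cyl [0.5603 0.2422]
top R (345, array([0.5741, 0.1247]), [0.5738841552734375, 0.12532707214355468, 0.03308772277832031], np.float64(0.11849258037943135)) cyl [0.5755 0.1259]
bowl [ 0.4655 -0.2402  0.0029] 0.5660251321369669
b2 [ 0.5624 -0.1299  0.003 ] 0.06901305133973355
b3 [ 0.6125 -0.2607  0.0037] 0.07212098324950825
t 8.65 tcp [ 0.4677 -0.2405  0.2262] yaw 7.6 q6 -0.82 gap 1.0 F [-0.1   1.25 -0.35] x [ 0.004 -0.002 -1.   ]
 target (0.553, 0.3595, 0.2) shift mm [  25.3  163.8 -583.6] spin 0.1
```

View pics/scene_a.png

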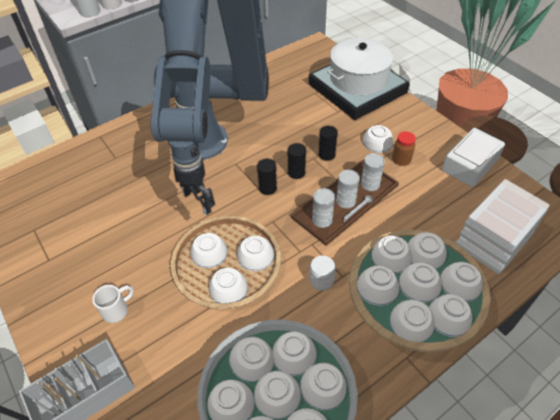

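The bowl sits level in the basket at px (207,248), clear of its two neighbours, and the three tins are standing. Next is the right-hand tin, R.

```bash
python3 - <<'E'
from h import *
go(.574,.1252,.18,7.5)
E
```

```text
t 8.65 tcp [ 0.4677 -0.2405  0.2262] yaw 7.6 q6 -0.82 gap 1.0 F [-0.1   1.25 -0.35] x [ 0.004 -0.002 -1.   ]
 target (0.574, 0.1252, 0.18) shift mm [  45.9  153.5 -348.6] spin 0.1
```

Call:
{"api": "play_rows", "payload": {
  "series": [
    [0, 0.01, -0.023, 0],
    [0.0, 0.026, -0.06, 0],
    [0.01, 0.045, -0.105, 0],
    [0.015, 0.065, -0.15, 0],
    [0.02, 0.085, -0.195, 0],
    [0.025, 0.105, -0.24, 0],
    [0.03, 0.122, -0.28, 0],
    [0.035, 0.136, -0.31, 0],
    [0.04, 0.148, -0.335, 0],
    [0.0459, 0.1535, -0.3486, 0],
    [0.0459, 0.1535, -0.3486, 0],
    [0.0459, 0.1535, -0.3486, 0],
    [0.0459, 0.1535, -0.3486, 0]
  ]
}}

```text
t: 9.95
tcp_pos: [0.5735, 0.1238, 0.1797]
tool_rot: [0.466, 0.53, -0.466, 0.533]
force: [0.6, -0.0, 0.1]
finger_gap: 1.004
```

```bash
python3 - <<'E'
from h import *
go(.574,.1252,.068,7.5)
E
```

```text
t 9.95 tcp [0.5735 0.1238 0.1797] yaw 7.5 q6 -0.11 gap 1.004 F [ 0.56 -0.04  0.06] x [ 0.003 -0.003 -1.   ]
 target (0.574, 0.1252, 0.068) shift mm [111.7   0.4  -1.7] spin 0.0
```

Call:
{"api": "play_rows", "payload": {
  "series": [
    [0.01, 0.0004, -0.0015, 0],
    [0.03, 0.0004, -0.0015, 0],
    [0.055, 0.0004, -0.0015, 0],
    [0.08, 0.0004, -0.0015, 0],
    [0.1, 0.0004, -0.0015, 0],
    [0.11, 0.0004, -0.0015, 0],
    [0.1117, 0.0004, -0.0015, 0],
    [0.1117, 0.0004, -0.0015, 0]
  ]
}}

```text
t: 10.75
tcp_pos: [0.5744, 0.1246, 0.0682]
tool_rot: [0.466, 0.53, -0.466, 0.533]
force: [-0.1, -0.6, -0.2]
finger_gap: 0.998
```

Call:
{"api": "play_rows", "payload": {
  "series": [
    [0, 0, 0, 0],
    [0, 0, 0, 0],
    [0, 0, 0, 0],
    [0, 0, 0, 0],
    [0, 0, 0, 0]
  ],
  "claw": 0,
  "force": 40
}}

```text
t: 11.25
tcp_pos: [0.5758, 0.1246, 0.0696]
tool_rot: [0.467, 0.529, -0.465, 0.534]
force: [1.2, -0.7, 7.1]
finger_gap: 0.761
```

Call:
{"api": "play_rows", "payload": {
  "series": [
    [-0.006, 0, 0, 0],
    [-0.016, 0, 0, 0],
    [-0.026, 0, 0, 0],
    [-0.035, 0, 0, 0],
    [-0.04, 0, 0, 0],
    [-0.04, 0, 0, 0],
    [-0.04, 0, 0, 0],
    [-0.04, 0, 0, 0],
    [-0.04, 0, 0, 0],
    [-0.04, 0, 0, 0]
  ]
}}

```text
t: 12.25
tcp_pos: [0.5753, 0.1247, 0.1092]
tool_rot: [0.467, 0.529, -0.466, 0.534]
force: [0.5, -0.1, -1.5]
finger_gap: 0.761
```

```bash
cat > weigh.py <<'E'
from h import *
import sys
f=[];tau=[]
for i in range(8):
    s=manip.sense(); f.append(s["force"]); tau.append(s["tau"]); im=snapshot("scene")
print("t",s["t"],"F",np.mean(f,0).round(2),"std",np.std(f,0).round(2),"tau",np.mean(tau,0).round(3),"tcp",s["tcp_pos"].round(4),"gap",s["finger_gap"])
cv2.imwrite(f"pics/w_{sys.argv[1]}.png",cv2.resize(im["image"][90:250,270:430],None,fx=3.5,fy=3.5))
E
python3 weigh.py R
```

```text
t 12.6 F [ 0.01  0.09 -2.01] std [0.47 0.26 0.55] tau [ 0.0000e+00 -4.5207e+01 -1.3141e+01 -7.0000e-03 -2.6000e-02  0.0000e+00] tcp [0.5755 0.1247 0.1096] gap 0.763146665020766
```

View pics/w_R.png

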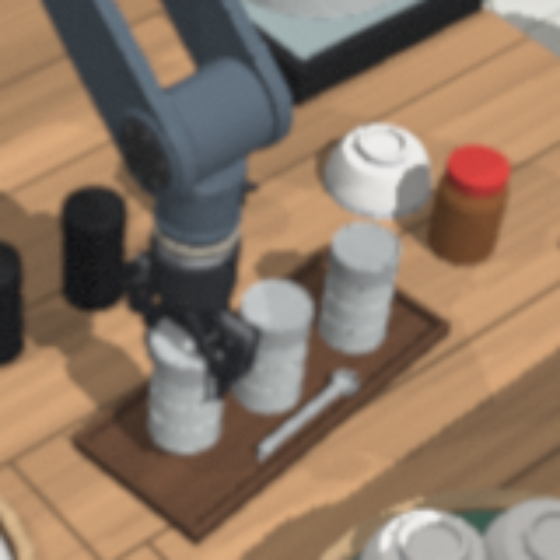

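Tin R is held up and upright (crop px 185,390), and its weight reads about 2.0 ± 0.2 N. Setting it back.

Call:
{"api": "play_rows", "payload": {
  "series": [
    [0.008, 0, 0, 0],
    [0.02, 0, 0, 0],
    [0.03, 0, 0, 0],
    [0.036, 0, 0, 0],
    [0.0385, 0, 0, 0],
    [0.0395, 0, 0, 0],
    [0.0405, 0, 0, 0],
    [0.0405, 0, 0, 0]
  ]
}}

```text
t: 13.45
tcp_pos: [0.5754, 0.1246, 0.0697]
tool_rot: [0.467, 0.529, -0.465, 0.534]
force: [-2.1, -0.6, 2.0]
finger_gap: 0.76
```

Call:
{"api": "play_rows", "payload": {
  "series": [
    [0, 0, 0, 0],
    [0, 0, 0, 0],
    [0, 0, 0, 0],
    [0, 0, 0, 0],
    [0, 0, 0, 0]
  ],
  "claw": 100
}}

```text
t: 13.95
tcp_pos: [0.5756, 0.1246, 0.0697]
tool_rot: [0.467, 0.529, -0.465, 0.534]
force: [-0.6, 0.7, 0.4]
finger_gap: 0.999
```

Call:
{"api": "play_rows", "payload": {
  "series": [
    [-0.01, 0, 0, 0],
    [-0.03, 0, 0, 0],
    [-0.055, 0, 0, 0],
    [-0.085, 0, 0, 0],
    [-0.105, 0, 0, 0],
    [-0.112, 0, 0, 0],
    [-0.112, 0, 0, 0]
  ]
}}

```text
t: 14.65
tcp_pos: [0.5755, 0.125, 0.1831]
tool_rot: [0.468, 0.528, -0.465, 0.535]
force: [0.6, -0.4, -0.3]
finger_gap: 1.002
```

```bash
python3 weigh.py Rd; python3 - <<'E'
from h import *
go(.5595,.2413,.18,7.5)
E
```

```text
t 15.0 F [-0.12 -0.06 -0.34] std [0.57 0.34 0.36] tau [ 2.9000e-02 -4.2806e+01 -1.5607e+01 -9.0000e-03 -1.8000e-02 -0.0000e+00] tcp [0.5742 0.1249 0.1805] gap 0.998154101960831
t 15.05 tcp [0.5744 0.1249 0.1808] yaw 7.5 q6 -0.1 gap 1.002 F [-0.85 -0.04 -0.12] x [ 0.005 -0.003 -1.   ]
 target (0.5595, 0.2413, 0.18) shift mm [   0.3    0.4 -117.4] spin -0.0
```

View pics/w_Rd.png

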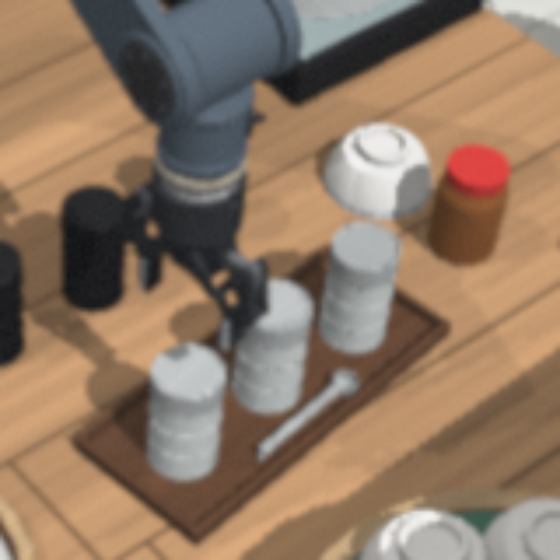

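Tin R is standing upright again (crop px 187,412), and the empty-gripper reading there is about -0.3 N. Moving to the middle tin.

Call:
{"api": "play_rows", "payload": {
  "series": [
    [0, 0, -0.015, 0],
    [0, 0, -0.04, 0],
    [0, 0, -0.07, 0],
    [0, 0, -0.098, 0],
    [0, 0, -0.113, 0],
    [0, 0, -0.1174, 0],
    [0, 0, -0.1174, 0],
    [0, 0, -0.1174, 0]
  ]
}}

```text
t: 15.85
tcp_pos: [0.5592, 0.2406, 0.1803]
tool_rot: [0.467, 0.529, -0.466, 0.534]
force: [-0.1, -0.4, -0.2]
finger_gap: 0.999
```

```bash
python3 - <<'E'
from h import *
go(.5595,.2413,.068,7.5)
E
```

```text
t 15.85 tcp [0.5592 0.2406 0.1803] yaw 7.5 q6 0.1 gap 0.999 F [-0.07 -0.37 -0.19] x [ 0.005 -0.003 -1.   ]
 target (0.5595, 0.2413, 0.068) shift mm [112.3  -0.2  -1.2] spin -0.0
```

Call:
{"api": "play_rows", "payload": {
  "series": [
    [0.01, 0, -0.001, 0],
    [0.03, 0, -0.001, 0],
    [0.055, 0, -0.001, 0],
    [0.08, 0, -0.001, 0],
    [0.1, 0, -0.001, 0],
    [0.11, 0, -0.001, 0],
    [0.1123, 0, -0.001, 0],
    [0.1123, 0, -0.001, 0]
  ]
}}

```text
t: 16.65
tcp_pos: [0.5599, 0.2407, 0.0679]
tool_rot: [0.467, 0.529, -0.466, 0.533]
force: [0.5, -0.1, 0.2]
finger_gap: 1.002
```

Call:
{"api": "play_rows", "payload": {
  "series": [
    [0, 0, 0, 0],
    [0, 0, 0, 0],
    [0, 0, 0, 0],
    [0, 0, 0, 0],
    [0, 0, 0, 0]
  ],
  "claw": 0,
  "force": 40
}}

```text
t: 17.15
tcp_pos: [0.5617, 0.241, 0.0694]
tool_rot: [0.468, 0.528, -0.465, 0.534]
force: [2.5, -0.5, 6.3]
finger_gap: 0.763
```

Call:
{"api": "play_rows", "payload": {
  "series": [
    [-0.006, 0, 0, 0],
    [-0.016, 0, 0, 0],
    [-0.026, 0, 0, 0],
    [-0.035, 0, 0, 0],
    [-0.04, 0, 0, 0],
    [-0.04, 0, 0, 0],
    [-0.04, 0, 0, 0],
    [-0.04, 0, 0, 0],
    [-0.04, 0, 0, 0],
    [-0.04, 0, 0, 0]
  ]
}}

```text
t: 18.15
tcp_pos: [0.561, 0.2411, 0.109]
tool_rot: [0.468, 0.528, -0.465, 0.534]
force: [-0.2, -0.1, -5.3]
finger_gap: 0.758
```

```bash
python3 weigh.py M
```

```text
t 18.5 F [-0.21  0.04 -5.29] std [0.45 0.54 0.38] tau [ 1.0000e-03 -4.8516e+01 -1.4472e+01 -1.5000e-02 -3.8000e-02  0.0000e+00] tcp [0.5613 0.2412 0.1094] gap 0.7634176566349976
```

View pics/w_M.png

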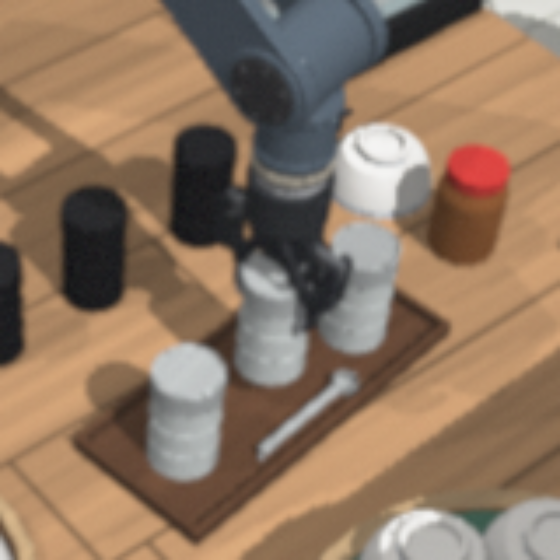

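The middle tin is lifted and upright and reads 5.3 N (about 0.54 kg), so it is almost certainly the heaviest. Tin L still has to be lifted, so I'm setting this one back.

Call:
{"api": "play_rows", "payload": {
  "series": [
    [0.008, 0, 0, 0],
    [0.02, 0, 0, 0],
    [0.03, 0, 0, 0],
    [0.036, 0, 0, 0],
    [0.0385, 0, 0, 0],
    [0.0395, 0, 0, 0],
    [0.0405, 0, 0, 0],
    [0.0405, 0, 0, 0]
  ]
}}

```text
t: 19.35
tcp_pos: [0.5613, 0.241, 0.0694]
tool_rot: [0.468, 0.528, -0.465, 0.534]
force: [-2.8, -0.2, -0.5]
finger_gap: 0.764
```

Call:
{"api": "play_rows", "payload": {
  "series": [
    [0.001, 0, 0, 0],
    [0.001, 0, 0, 0],
    [0.001, 0, 0, 0]
  ]
}}

```text
t: 19.65
tcp_pos: [0.5613, 0.241, 0.0694]
tool_rot: [0.468, 0.528, -0.465, 0.534]
force: [-2.6, -1.5, 6.2]
finger_gap: 0.763
```

Call:
{"api": "play_rows", "payload": {
  "series": [
    [0, 0, 0, 0],
    [0, 0, 0, 0],
    [0, 0, 0, 0],
    [0, 0, 0, 0],
    [0, 0, 0, 0]
  ],
  "claw": 100
}}

```text
t: 20.15
tcp_pos: [0.5616, 0.2411, 0.0693]
tool_rot: [0.468, 0.528, -0.465, 0.534]
force: [-0.1, 0.4, 0.1]
finger_gap: 1.002
```

Call:
{"api": "play_rows", "payload": {
  "series": [
    [-0.01, 0, 0, 0],
    [-0.03, 0, 0, 0],
    [-0.055, 0, 0, 0],
    [-0.085, 0, 0, 0],
    [-0.105, 0, 0, 0],
    [-0.112, 0, 0, 0],
    [-0.112, 0, 0, 0]
  ]
}}

```text
t: 20.85
tcp_pos: [0.5612, 0.2416, 0.1827]
tool_rot: [0.469, 0.528, -0.464, 0.535]
force: [0.4, -0.3, 0.3]
finger_gap: 1.003
```

```bash
python3 weigh.py Md; python3 - <<'E'
from h import *
go(.552,.3598,.18,7.5)
E
```

```text
t 21.2 F [ 0.19 -0.09 -0.1 ] std [0.26 0.27 0.51] tau [ 2.9000e-02 -4.4518e+01 -1.6096e+01 -1.4000e-02 -2.4000e-02 -0.0000e+00] tcp [0.56   0.2412 0.1801] gap 0.9985131350865677
t 21.25 tcp [0.5601 0.2413 0.1803] yaw 7.4 q6 0.1 gap 0.999 F [-0.31  0.52 -0.05] x [ 0.007 -0.003 -1.   ]
 target (0.552, 0.3598, 0.18) shift mm [-1.000e-01  7.300e+00 -1.186e+02] spin -0.1
```

View pics/w_Md.png

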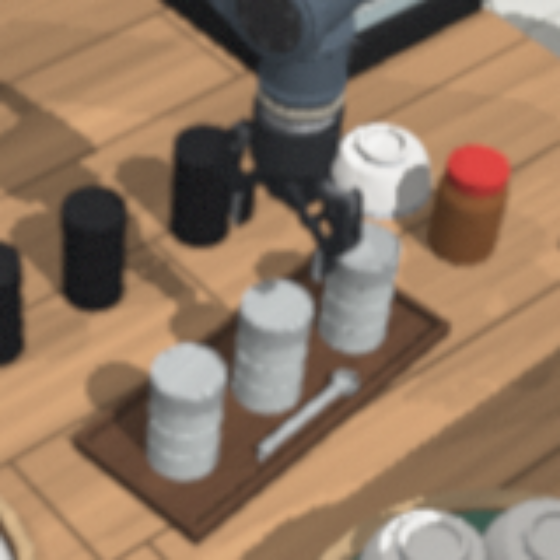

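All three tins are standing (crop px 187, 273 and 360 across). Moving to tin L.

Call:
{"api": "play_rows", "payload": {
  "series": [
    [0, 0.001, -0.015, 0],
    [0, 0.003, -0.04, 0],
    [0, 0.005, -0.07, 0],
    [0, 0.006, -0.098, 0],
    [0, 0.0073, -0.113, 0],
    [0, 0.0073, -0.1186, 0],
    [0, 0.0073, -0.1186, 0],
    [0, 0.0073, -0.1186, 0]
  ]
}}

```text
t: 22.05
tcp_pos: [0.552, 0.359, 0.1797]
tool_rot: [0.467, 0.529, -0.466, 0.534]
force: [0.3, 0.3, -0.1]
finger_gap: 0.999
```

```bash
python3 - <<'E'
from h import *
go(.552,.3598,.068,7.5)
E
```

```text
t 22.05 tcp [0.552  0.359  0.1797] yaw 7.4 q6 0.28 gap 0.999 F [ 0.27  0.32 -0.1 ] x [ 0.007 -0.004 -1.   ]
 target (0.552, 0.3598, 0.068) shift mm [111.7  -0.6  -1.4] spin -0.1
```

Call:
{"api": "play_rows", "payload": {
  "series": [
    [0.01, -0.0005, -0.0014, 0],
    [0.03, -0.0005, -0.0014, 0],
    [0.055, -0.0005, -0.0014, 0],
    [0.08, -0.0005, -0.0014, 0],
    [0.1, -0.0005, -0.0014, 0],
    [0.11, -0.0005, -0.0014, 0],
    [0.1117, -0.0005, -0.0014, 0],
    [0.1117, -0.0005, -0.0014, 0]
  ]
}}

```text
t: 22.85
tcp_pos: [0.5525, 0.3595, 0.0681]
tool_rot: [0.467, 0.528, -0.466, 0.534]
force: [1.2, 0.3, -0.3]
finger_gap: 0.998
```

Call:
{"api": "play_rows", "payload": {
  "series": [
    [0, 0, 0, 0],
    [0, 0, 0, 0],
    [0, 0, 0, 0],
    [0, 0, 0, 0],
    [0, 0, 0, 0]
  ],
  "claw": 0,
  "force": 40
}}

```text
t: 23.35
tcp_pos: [0.5537, 0.36, 0.0697]
tool_rot: [0.468, 0.528, -0.465, 0.535]
force: [0.4, -1.1, 5.9]
finger_gap: 0.765
```

Call:
{"api": "play_rows", "payload": {
  "series": [
    [-0.006, 0, 0, 0],
    [-0.016, 0, 0, 0],
    [-0.026, 0, 0, 0],
    [-0.035, 0, 0, 0],
    [-0.04, 0, 0, 0],
    [-0.04, 0, 0, 0],
    [-0.04, 0, 0, 0],
    [-0.04, 0, 0, 0],
    [-0.04, 0, 0, 0],
    [-0.04, 0, 0, 0]
  ]
}}

```text
t: 24.35
tcp_pos: [0.5531, 0.3599, 0.1092]
tool_rot: [0.468, 0.528, -0.465, 0.534]
force: [-0.2, -0.3, -1.0]
finger_gap: 0.766
```

```bash
python3 weigh.py L
```

```text
t 24.7 F [ 0.24 -0.06 -0.74] std [0.5  0.41 0.26] tau [ 1.0000e-03 -4.9907e+01 -1.5051e+01 -2.1000e-02 -2.9000e-02  0.0000e+00] tcp [0.5533 0.3601 0.1096] gap 0.7628466729253391
```

View pics/w_L.png

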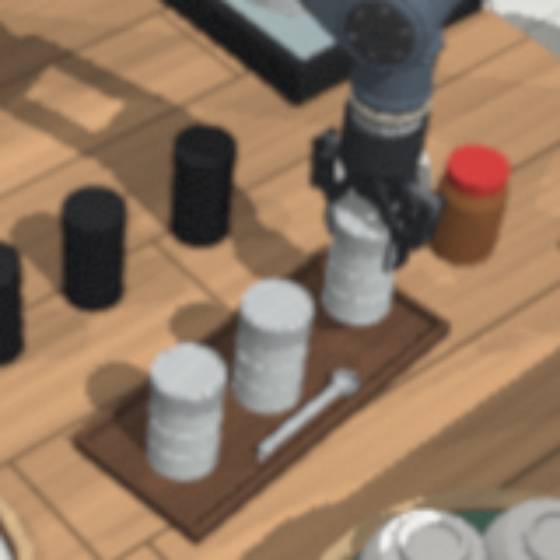

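```bash
python3 weigh.py L2;python3 weigh.py L3
```

```text
t 25.1 F [-0.07  0.15 -1.17] std [0.32 0.53 0.41] tau [-1.0000e-03 -4.9911e+01 -1.5069e+01 -2.1000e-02 -3.2000e-02  0.0000e+00] tcp [0.5533 0.3601 0.1097] gap 0.7657250356316667
t 25.5 F [-0.09 -0.29 -1.31] std [0.29 0.46 0.24] tau [ 0.0000e+00 -4.9923e+01 -1.5071e+01 -2.1000e-02 -3.2000e-02  0.0000e+00] tcp [0.5533 0.3601 0.1097] gap 0.7634918476456388
```

Tin L reads about 1.1 N. So the weights are R 2.0 N, M 5.3 N and L 1.1 N, which makes M the heaviest. Setting L back.

Call:
{"api": "play_rows", "payload": {
  "series": [
    [0.008, 0, 0, 0],
    [0.02, 0, 0, 0],
    [0.03, 0, 0, 0],
    [0.036, 0, 0, 0],
    [0.0385, 0, 0, 0],
    [0.0395, 0, 0, 0],
    [0.0405, 0, 0, 0],
    [0.0405, 0, 0, 0]
  ]
}}

```text
t: 26.35
tcp_pos: [0.5537, 0.36, 0.0697]
tool_rot: [0.468, 0.528, -0.465, 0.535]
force: [-1.3, -0.5, 1.8]
finger_gap: 0.764
```

Call:
{"api": "play_rows", "payload": {
  "series": [
    [0, 0, 0, 0],
    [0, 0, 0, 0],
    [0, 0, 0, 0],
    [0, 0, 0, 0],
    [0, 0, 0, 0]
  ],
  "claw": 100
}}

```text
t: 26.85
tcp_pos: [0.5538, 0.36, 0.0697]
tool_rot: [0.468, 0.528, -0.465, 0.535]
force: [0.3, -0.1, 0.1]
finger_gap: 1.001
```

Call:
{"api": "play_rows", "payload": {
  "series": [
    [-0.01, 0, 0, 0],
    [-0.03, 0, 0, 0],
    [-0.055, 0, 0, 0],
    [-0.085, 0, 0, 0],
    [-0.105, 0, 0, 0],
    [-0.112, 0, 0, 0],
    [-0.112, 0, 0, 0],
    [-0.112, 0, 0, 0]
  ]
}}

```text
t: 27.65
tcp_pos: [0.5519, 0.36, 0.1809]
tool_rot: [0.468, 0.528, -0.466, 0.534]
force: [-0.3, 0.2, 0.3]
finger_gap: 0.999
```

```bash
python3 weigh.py Ld; python3 - <<'E'
from h import *
go(.5605,.2413,.18,7.5)
s=snapshot("top"); p=cloud(s).reshape(-1,3)
for c in[(.552,.36),(.5605,.241),(.575,.125)]:
    q=p[(np.hypot(p[:,0]-c[0],p[:,1]-c[1])<.05)&(p[:,2]>.11)&(p[:,2]<.13)]; print(len(q),q.mean(0).round(4))
E
```

```text
t 28.0 F [ 0.01 -0.04 -0.24] std [0.58 0.51 0.48] tau [ 1.8000e-02 -4.8116e+01 -1.7108e+01 -2.1000e-02 -2.8000e-02  0.0000e+00] tcp [0.5523 0.3602 0.1809] gap 0.9997792169316194
t 28.05 tcp [0.5525 0.3602 0.1811] yaw 7.4 q6 0.29 gap 0.997 F [-0.73 -0.07  0.02] x [ 0.01  -0.003 -1.   ]
 target (0.5605, 0.2413, 0.18) shift mm [  1.6  -7.3 119. ] spin -0.1
325 [0.5515 0.3568 0.1188]
351 [0.5593 0.2409 0.1189]
347 [0.5735 0.1246 0.1185]
```

View pics/w_Ld.png

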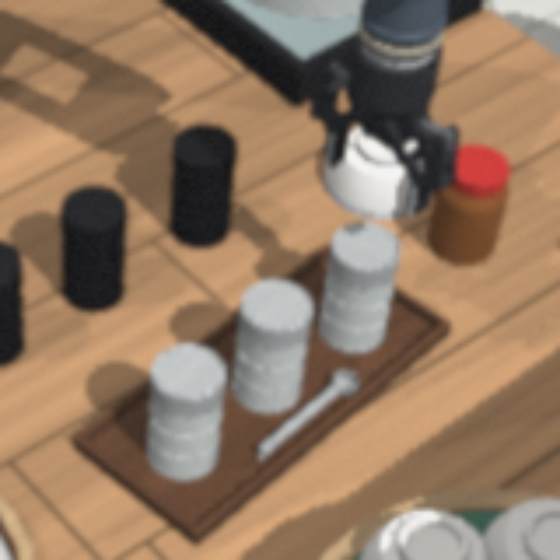

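All three tins are upright on the tray. Going back to the middle one.

Call:
{"api": "play_rows", "payload": {
  "series": [
    [0, -0.001, 0.015, 0],
    [0, -0.003, 0.04, 0],
    [0, -0.005, 0.07, 0],
    [0, -0.006, 0.098, 0],
    [0, -0.0073, 0.114, 0],
    [0, -0.0073, 0.119, 0],
    [0, -0.0073, 0.119, 0],
    [0, -0.0073, 0.119, 0]
  ]
}}

```text
t: 28.9
tcp_pos: [0.5606, 0.242, 0.1818]
tool_rot: [0.468, 0.528, -0.465, 0.535]
force: [0.5, -0.3, -0.0]
finger_gap: 1.0
```

```bash
python3 - <<'E'
from h import *
go(.5600,.2413,.068,7.5)
E
```

```text
t 28.9 tcp [0.5606 0.242  0.1818] yaw 7.4 q6 0.1 gap 1.0 F [ 0.46 -0.31 -0.05] x [ 0.01  -0.002 -1.   ]
 target (0.56, 0.2413, 0.068) shift mm [113.8  -1.8   0.2] spin -0.1
```

Call:
{"api": "play_rows", "payload": {
  "series": [
    [0.01, -0.0018, 0, 0],
    [0.03, -0.0018, 0, 0],
    [0.055, -0.0018, 0, 0],
    [0.08, -0.0018, 0, 0],
    [0.1, -0.0018, 0, 0],
    [0.111, -0.0018, 0, 0],
    [0.1138, -0.0018, 0, 0],
    [0.1138, -0.0018, 0, 0]
  ]
}}

```text
t: 29.7
tcp_pos: [0.56, 0.242, 0.0677]
tool_rot: [0.468, 0.528, -0.465, 0.535]
force: [0.1, 0.7, 0.6]
finger_gap: 0.997
```

Call:
{"api": "play_rows", "payload": {
  "series": [
    [0, 0, 0, 0],
    [0, 0, 0, 0],
    [0, 0, 0, 0],
    [0, 0, 0, 0],
    [0, 0, 0, 0]
  ],
  "claw": 0,
  "force": 60
}}

```text
t: 30.2
tcp_pos: [0.5615, 0.2424, 0.0693]
tool_rot: [0.469, 0.527, -0.464, 0.535]
force: [1.7, 0.9, 5.7]
finger_gap: 0.759
```

Call:
{"api": "play_rows", "payload": {
  "series": [
    [-0.006, 0, 0, 0],
    [-0.016, 0, 0, 0],
    [-0.031, 0, 0, 0],
    [-0.048, 0, 0, 0],
    [-0.065, 0, 0, 0],
    [-0.082, 0, 0, 0],
    [-0.1, 0, 0, 0],
    [-0.117, 0, 0, 0],
    [-0.132, 0, 0, 0],
    [-0.142, 0, 0, 0],
    [-0.147, 0, 0, 0],
    [-0.148, 0, 0, 0],
    [-0.148, 0, 0, 0],
    [-0.148, 0, 0, 0],
    [-0.148, 0, 0, 0]
  ]
}}

```text
t: 31.7
tcp_pos: [0.559, 0.2424, 0.2164]
tool_rot: [0.469, 0.528, -0.464, 0.535]
force: [0.1, -0.4, -4.8]
finger_gap: 0.761
```

```bash
python3 weigh.py F; python3 look.py f; python3 - <<'E'
from m import *
np.set_printoptions(precision=4,suppress=True)
s=manip.sense(); t=s["tcp_pos"]; print(s["t"],t,s["qd"].round(4))
for n in P:
    p=P[n]; q=p[(np.hypot(p[:,0]-.56,p[:,1]-.241)<.037)&(p[:,2]>.04)&(p[:,2]<.26)]; print(n,"held tin z min",np.percentile(q[:,2],[0,1,3]))
    for c in[(.552,.36),(.575,.125)]:
        q=p[(np.hypot(p[:,0]-c[0],p[:,1]-c[1])<.05)&(p[:,2]>.11)&(p[:,2]<.13)]; print(len(q),q.mean(0).round(4))
E
```

```text
t 32.05 F [-0.12 -0.04 -4.64] std [0.26 0.28 0.26] tau [ 3.0000e-03 -4.6061e+01 -1.8605e+01 -2.2000e-02 -5.9000e-02 -0.0000e+00] tcp [0.5594 0.2426 0.2172] gap 0.7606504216359365
32.2 [0.5594 0.2426 0.2173] [ 0.0001  0.0009 -0.0006  0.0013 -0.0004  0.0003]
scene held tin z min [0.1499 0.1541 0.1571]
259 [0.5556 0.3551 0.1189]
314 [0.5761 0.1224 0.1197]
top held tin z min [0.1504 0.1532 0.1545]
171 [0.5373 0.3589 0.1188]
345 [0.5736 0.1248 0.1186]
```

View pics/scene_f.png

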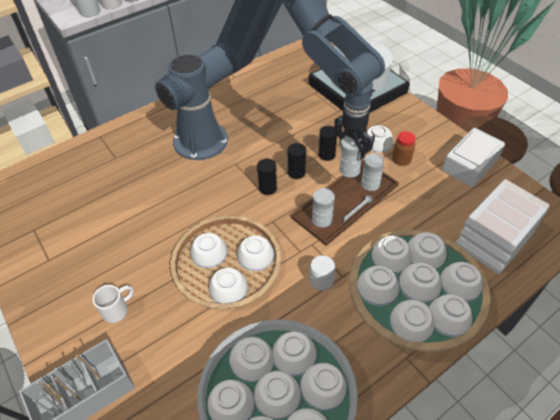

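The middle tin is held upright at px (350,157), its underside about 0.15 m up. The other two stand on the tray at (322,208) and (372,172), and the bowl is in the basket at (207,248). Handing in.

```bash
python3 -c "
from station import manip
print(manip.sign_off())"
```

```text
the job is handed in; nothing more can be done
None
```

I finished the task and handed it in at about 32 s of the 69 s allowed. The sign-off reports no verdict, so I don't know how it was judged.

- **Bowl:** I lifted it straight off the middle tin and set it upside down on the free place in the basket. My last position fix put it at about (0.467, -0.241), roughly 68 mm from the basket's centre and clear of the other two bowls.
- **Weights:** I lifted each tin and stood it back on the tray. The wrist readings were about 2.0 N for the right tin, 5.3 N for the middle one and 1.1 N for the left. The middle tin is clearly the heaviest.
- **Final hold:** I finished holding the middle tin still in the gripper over the tray, with its underside about 0.15 m up. It looked upright in the last picture.
- **Other two tins:** The last pictures and depth readings show them standing on the tray.

**Checks that disagreed:**
- The left tin's first weighing gave 0.74 N, below the lightest possible tin. Repeats gave 1.2 and 1.3 N, so I put it down to sensor noise.
- The final hold read 4.6 N for the middle tin, against 5.3 N earlier. That is still well above the others.
- In the last top view, the arm partly hid the left tin. The other camera showed it standing.

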